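# Draw out the desk lamp's arm until it locks

## Task

Take the green desk lamp by the upright knob on its head and pull its telescoping arm straight out until the orange lock button clicks up through the slot, so that the light falls on the writing pad; then let go. Leave the arm of the black phone holder, which is built the same way, as it is.

Things in the scene. Friction and masses are not known exactly. Their poses are not given: they have to be found in the camera images.
- lamp_grip (a point): Grip point on the axis of the upright round green knob (22 mm diameter, 51 mm tall) on the green lamp's head, 9 mm below the knob's top, 262 mm above the desk. Moves with the arm. z up; the arm pulls out level and straight along this point's own -x (away from the post, roughly towards the robot). Below: tube tops at 233 mm, a 100 mm wide shade. Other things nearby are under 125 mm tall.
- lamp: Green lamp's stand, fixed to the desk; origin under the centre of its 160 mm round foot, z up. At 220 mm height a 26 mm square green outer tube points to its -x and ends 135 mm from the post's axis; the aluminium inner tube slides in it and carries the head (knob axis 180 mm from the post's axis with the arm fully in).
- lamp_arm (a joint): How far the green lamp's arm is drawn out, in m: 0 fully in (starts 0 to 0.025), hard stop at 0.086. Slides with about 3 N of friction and stays where left. From about 0.079 to the stop the lock button is under its slot and snaps out; then the arm cannot slide back in.
- lamp_button (a joint): Lock button of the green lamp, an orange 12 mm disc, in m: 0 while held down inside the outer tube, out of sight; 0.008 when its spring has snapped it up through the slot in the tube's top, 5 mm proud, some 108 mm from the post's axis. It needs no touch.
- holder_grip (a point): The like point on the knob of the black phone holder, a stand built and as tall as the lamp, but black, with a phone held flat under its head, some 0.3 m or more to the side of the lamp. To be left where it is (it must not shift by more than 10 mm).

How it is judged:
By the outcome, as a careful person would: the job done as asked, in the order asked, and still so for the second after the job is handed in, with the robot touching nothing.
It also fails if it takes over 32 s, if anything falls off the work surface, if the arm or the gripper's body presses on something with over 40 N, if the wrist force passes 120 N, or if a joint passes its speed limit or range.

## Robot

A 7-joint arm with a two-finger parallel gripper is mounted at the origin on the work surface. World frame = base frame: x ahead of the robot, y to its left, z up, the work surface at z = 0. Lengths are in m, angles in rad, forces in N, time in s.
With the tool pointing down it reaches from about 0.425 to 0.925 m from the base axis. Payload 6.8 kg.
Tool frame: the origin (TCP) lies at the very end of the fingers, on their centre line; the grasp point (between the pads) lies 19 mm behind it (r.tcp_to_grasp is the distance from the TCP to the grasp point, in m); z points along the fingers, y is the line along which they close (so a half turn about z gives the same grasp; the last joint's range is limited). The gripper opens to 85 mm and grips with 20 to 120 N. Pads are 22 mm wide; open, the fingers measure 114 mm over their backs; the gripper's body (76 mm by 85 mm) begins 54 mm behind the grasp point. The pads swing forward as they close: fully open they stand 13 mm farther back than shut.
Start: joints at [-1.233, 0.477, 0.022, 1.555, -0.011, 1.109, -0.083], TCP at [0.291, 0.609, 0.231] pointing down, gripper open.
Joint ranges: [-2.96, 2.96], [-0.34, 2.1], [-1.41, 1.46], [0.24, 2.44], [-1.37, 4.51], [0.17, 1.92], [-2.96, 2.96]. Speed limits (rad/s): [2.39, 2.39, 3.14, 3.14, 3.14, 3.14, 3.14].

## Interface

Orientations are given as a rotation vector (axis times angle).
In Python, from bench import r gives the robot as it stands.
- The arm moves only by the tool step_arm, never from a script. Its argument "moves" is a list of rows, each a list of 7 numbers: the shift along the tool's x, y, z in mm, then the turn, a rotation vector about the tool's x, y, z in rad, then the finger opening in mm, from 0 to 85.4. A call has 1 to 8 rows; each row is the pose to reach, as a shift and turn from the pose commanded when the call began, along the tool's axes at that moment; what a row does not reach only later rows make up. A row lasts 1/10 s, in which the tool goes at most 50 mm and 8.59 degrees, less where a joint would pass 70% of its speed; a pose out of reach is approached as far as the arm can. A call with a gripper value outside its range is refused whole. The fingers move at their own pace and stop on an object; "grip_force" is the grip in N (left out, the last holds). Time passes only in rows, so rows that repeat a pose let the fingers close. It gives the time, the measured TCP pose, the force, the opening and the grip force at its end, in the units of the state.
- r.get_obs(): the state, without advancing time (a new reading comes with each control period).
- r.grab_frame(name): name is "side" or "top" or "wrist"; returns a dict with "image" (384x512x3 uint8, red, green, blue), "depth" (384x512 float32, m along the optical axis (not along the pixel's ray), 0 where there is no reading), "mtx" (3x3 intrinsics, pixels), "rvec" (rotation vector, rad) and "tvec" (3), from world to camera coordinates, as OpenCV has them. Camera axes: x right, y down, z forward; pixel columns grow to the right and rows downward; lengths in m; the calibration is good to about 2 mm. A picture is of the moment at which its call begins.
- r.hand_in(): hands the job in; it is judged then, once.
The state is a dict: "clock": time; "joints": joint angles; "qvel": joint speeds; "tau": joint torques, N m; "tcp_pos": TCP position; "orientation": TCP orientation; "contact_force": force on the tool from outside, world axes, zero at the start; "moment": the same for the moment, N m; "grip_width": finger opening in m; "gripper_force": force on a finger pad.
Only numpy, scipy, OpenCV 4.12 (cv2) and the standard library are available. Lean on these libraries where they do the work, as an engineer would, in place of code of your own. Each camera call takes 0.05 s, during which the arm holds its last target. There are 200 camera calls.

## Working session

There is one attempt and no reset: what is moved stays moved. The work goes in short steps, Python scripts to look and compute and a tool call to move; the robot and the scene stay as the last step left them, time stands still between calls to the robot, and variables do not carry over. Pictures are saved under pics/ and viewed, at most 10 in all, crops included, and the job is handed in when it is done.

Besides the shell and the picture viewer there is one more tool, called after "Call:" as name(argument=value, ...), one argument or row to a line, values as JSON. step_arm: Moves the arm, as the interface text tells. Its arguments: {"type":"object","properties":{"moves":{"type":"array","items":{"type":"array","items":{"type":"number"}}},"grip_force":{"type":"number"}},"required":["moves"]}

```bash
mkdir -p pics; cat > h.py <<'E'
import numpy as np, cv2
from bench import r
def grab(n):
    f=r.grab_frame(n); R=cv2.Rodrigues(np.array(f["rvec"],float))[0]; t=np.array(f["tvec"],float).ravel()
    return f,R,t
def world(f,R,t):
    d=f["depth"]; v,u=np.mgrid[:d.shape[0],:d.shape[1]]; K=np.array(f["mtx"])
    c=np.stack([(u-K[0,2])/K[0,0]*d,(v-K[1,2])/K[1,1]*d,d],-1)
    return (c-t)@R
def green(im):
    h=cv2.cvtColor(im,cv2.COLOR_RGB2HSV)
    return (h[...,0]>40)&(h[...,0]<90)&(h[...,1]>80)&(h[...,2]>30)
E
python3 - <<'E'
from h import *
ims=[]
for n in("top","side"):
    f,R,t=grab(n); ims.append(f["image"]); P=world(f,R,t); m=green(f["image"])&(f["depth"]>0)
    k=m&(P[...,2]>.243)&(P[...,2]<.29)
    print(n,m.sum(),k.sum(),-R.T@t)
    for a,b in((.002,.03),(.18,.24),(.243,.262),(.262,.29)):
        q=P[m&(P[...,2]>a)&(P[...,2]<b)]
        if len(q): print(a,len(q),q.mean(0),q.min(0),q.max(0))
cv2.imwrite("pics/a.png",cv2.cvtColor(cv2.resize(np.vstack(ims),(448,600) if 0 else (400,600)),cv2.COLOR_RGB2BGR))
o=r.get_obs();print(o["tcp_pos"],o["orientation"],cv2.Rodrigues(np.array(o["orientation"]))[0].round(3))
E
```

```text
top 3496 101 [ 0.4575241  -0.01188613  1.29904743]
0.002 1788 [ 0.74506211 -0.23440674  0.01727257] [ 0.67419155 -0.32543546  0.00471119] [ 0.82981419 -0.17409381  0.02720092]
0.18 1312 [ 0.65165639 -0.26639872  0.22018404] [ 0.52039444 -0.32131851  0.18005293] [ 0.77971583 -0.23351077  0.23909482]
0.243 14 [ 0.55690139 -0.28748101  0.25371812] [ 0.55007878 -0.29130505  0.2439088 ] [ 0.56406246 -0.28597746  0.26135936]
0.262 87 [ 0.55503526 -0.29553327  0.27790444] [ 0.54503573 -0.30690024  0.2627577 ] [ 0.56434284 -0.28572446  0.28304396]
side 10860 541 [ 0.15249357 -0.74694823  0.74417933]
0.002 2366 [ 0.64815664 -0.01278342  0.01839868] [ 0.1149686  -0.33188348  0.0020575 ] [0.82391418 1.07662987 0.02997786]
0.18 2238 [0.52620873 0.00974664 0.21326933] [ 0.17292658 -0.33632724  0.18002318] [0.77665565 1.07374077 0.23986414]
0.243 217 [0.3422443  0.56257642 0.25255709] [ 0.19021058 -0.3090361   0.24304197] [0.55663691 1.04011101 0.26197203]
0.262 324 [0.3640219  0.48323562 0.27577701] [ 0.1931781  -0.30989411  0.26200138] [0.56278227 1.02679938 0.28998889]
[0.2907958  0.6085567  0.23040588] [-6.94277660e-01 -3.06367021e+00  2.61676870e-03] [[-0.902  0.431 -0.001]
 [ 0.431  0.902 -0.002]
 [-0.    -0.002 -1.   ]]
```

View pics/a.png

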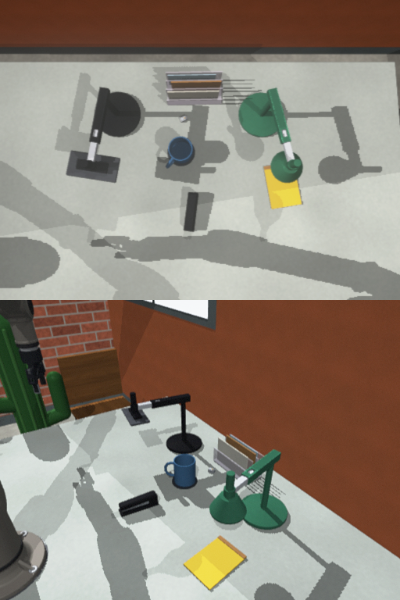

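The top view (stacked upper half) shows the green lamp at the right, with its knob near small-pixel (290,155) and its foot at (262,112). The black holder is at the left, around (95,150). I'll now refine the knob and arm direction by casting rays.

```bash
cat >> h.py <<'E'
def cast(f,R,t,uv,z):
    K=np.array(f["mtx"]); uv=np.asarray(uv,float).reshape(-1,2)
    d=np.c_[(uv-K[[0,1],[2,2]])/K[[0,1],[0,1]],np.ones(len(uv))]@R; c=-R.T@t
    return c+d*((z-c[2])/d[:,2])[:,None]
def uvs(m): v,u=np.nonzero(m); return np.c_[u,v]
E
python3 - <<'E'
from h import *
f,R,t=grab("top"); im=f["image"]; P=world(f,R,t); m=green(im)&(f["depth"]>0)
k=cast(f,R,t,uvs(m&(P[...,2]>.268)&(P[...,2]<.3)&(P[...,1]<-.2)),.271)[:,:2].astype(np.float32)
print("knob",len(k),cv2.minEnclosingCircle(k),np.median(P[m&(P[...,2]>.268)][:,2]))
# outer tube top
T=m&(P[...,2]>.215)&(P[...,2]<.255)
q=cast(f,R,t,uvs(T),.233)[:,:2].astype(np.float32)
kc=np.array(cv2.minEnclosingCircle(k)[0])
q=q[np.linalg.norm(q-kc,axis=1)>.06]
l=cv2.fitLine(q,cv2.DIST_HUBER,0,.01,.01).ravel(); print("tube",len(q),cv2.minAreaRect(q),l)
g=cast(f,R,t,uvs(m&(P[...,2]>.002)&(P[...,2]<.04)),.02)[:,:2].astype(np.float32)
print("foot",cv2.minEnclosingCircle(g), "knob off line",np.cross(l[:2],kc-l[2:]))
x,y=[int(s) for s in uvs(T).mean(0)]
c=cv2.resize(im[y-60:y+60,x-60:x+60],(480,480),interpolation=cv2.INTER_NEAREST)
cv2.imwrite("pics/b.png",cv2.cvtColor(c,cv2.COLOR_RGB2BGR)); print(x,y)
h=(P[...,2]>.22)&(P[...,2]<.29)&(P[...,1]>.1)&(P[...,1]<.45)&(P[...,0]>.4)
print("holder",P[h].min(0),P[h].max(0))
np.savez("first.npz",image=im)
# side view knob
f,R,t=grab("side"); P=world(f,R,t); m=green(f["image"])
q=m&(P[...,2]>.262)&(P[...,2]<.29)&(P[...,1]<-.2)&(P[...,1]>-.35)
print("side knob",q.sum(),P[q].mean(0),P[q].max(0))
E
```

```text
knob 86 ((0.5551831722259521, -0.29748719930648804), 0.012572367675602436) 0.2787239732105109
tube 825 ((0.6987941265106201, -0.26096048951148987), (0.16004003584384918, 0.030749648809432983), 13.41995906829834) [ 0.97494155  0.2224612   0.70301306 -0.25973132]
foot ((0.7503646016120911, -0.24957959353923798), 0.07760553061962128) knob off line -0.003923359228108936
356 150
holder [0.54167148 0.2348404  0.22009952] [0.78558534 0.29615014 0.28261844]
side knob 131 [ 0.54979936 -0.30226539  0.27562919] [ 0.56179413 -0.28986451  0.28463211]<stdin>:12: DeprecationWarning: Arrays of 2-dimensional vectors are deprecated. Use arrays of 3-dimensional vectors instead. (deprecated in NumPy 2.0)
```

View pics/b.png

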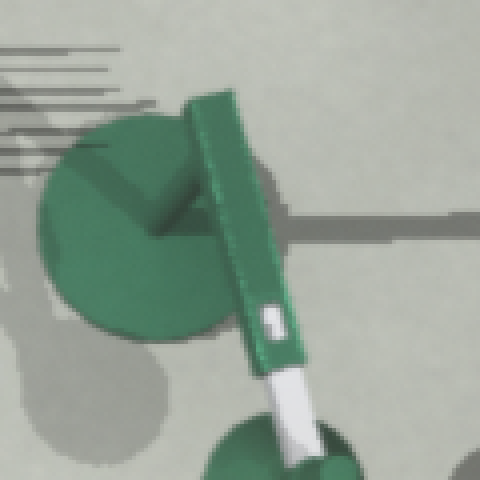

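The crop shows the outer tube running from (212,95) to (280,370), with an empty slot at (272,322) and the knob just below the crop. The knob is at about (0.555, -0.297), and the arm heading is about 13.5°. I'll raise the tool and swing across above the holder.

Call:
step_arm(
  moves=[
    [0,0,-190,0,0,0,85],
    [0,0,-190,0,0,0,85],
    [0,0,-190,0,0,0,85],
    [0,0,-190,0,0,0,85],
    [-460,-340,-190,0,0,0.6,85],
    [-460,-340,-190,0,0,0.6,85],
    [-460,-340,-190,0,0,0.6,85],
    [-460,-340,-190,0,0,0.6,85],
  ],
)

```text
clock: 1.0
tcp_pos: [0.3855, 0.4304, 0.4212]
orientation: [-1.577, -2.717, 0.0]
contact_force: [-0.3, 0.3, 0.4]
grip_width: 0.0848
gripper_force: 0.0
```

```bash
cat > w.py <<'E'
import sys
from h import *
x,y,z,a=map(float,sys.argv[1:5]) # target TCP, yaw of tool y (deg)
o=r.get_obs(); p=np.array(o["tcp_pos"]); R=cv2.Rodrigues(np.array(o["orientation"]))[0]
a=np.radians(a); Y=np.array([np.cos(a),np.sin(a),0]); Z=np.array([0,0,-1.]); T=np.c_[np.cross(Y,Z),Y,Z]
print(o["clock"],p.round(4),np.round(o["joints"],2),np.round(o["contact_force"],1),o["grip_width"])
print("shift",(R.T@([x,y,z]-p)*1000).round(1),"turn",cv2.Rodrigues(R.T@T)[0].ravel().round(3), "yaw",np.degrees(np.arctan2(R[1,1],R[0,1])))
E
python3 w.py 0.555 -0.297 0.42 -76.5
```

```text
1.0 [0.3855 0.4304 0.4212] [-1.11  0.2   0.2   1.53 -0.04  1.42 -0.39] [-0.3  0.3  0.4] 0.0847955685108042
shift [-715.7 -213.6    1.2] turn [-0.    -0.     1.854] yaw 29.730998815331496
```

Call:
step_arm(
  moves=[
    [-375,-10,0,0,0,1.1,85],
    [-375,-10,0,0,0,1.1,85],
    [-375,-10,0,0,0,1.1,85],
    [-375,-10,0,0,0,1.1,85],
    [-375,-10,0,0,0,1.1,85],
    [-375,-10,0,0,0,1.1,85],
    [-375,-10,0,0,0,1.1,85],
    [-375,-10,0,0,0,1.1,85],
  ],
)

```text
clock: 1.8
tcp_pos: [0.5654, 0.0975, 0.4216]
orientation: [2.767, 1.484, 0.0]
contact_force: [0.9, 0.1, 0.1]
grip_width: 0.0848
gripper_force: 0.0
```

```bash
python3 w.py 0.555 -0.297 0.36 -76.5
```

```text
1.8 [0.5654 0.0975 0.4216] [-0.74  0.2   0.56  1.56 -0.1   1.41 -0.76] [0.9 0.1 0.1] 0.08479937951680112
shift [-334.4  209.4   62.1] turn [0.002 0.    0.749] yaw -33.56905851010728
```

Call:
step_arm(
  moves=[
    [-334,209,40,0,0,0.749,85],
    [-334,209,40,0,0,0.749,85],
    [-334,209,40,0,0,0.749,85],
    [-334,209,40,0,0,0.749,85],
    [-334,209,40,0,0,0.749,85],
    [-334,209,40,0,0,0.749,85],
    [-334,209,40,0,0,0.749,85],
    [-334,209,40,0,0,0.749,85],
  ],
)

```text
clock: 2.6
tcp_pos: [0.5574, -0.2931, 0.381]
orientation: [-3.118, -0.386, 0.0]
contact_force: [1.4, 0.2, 0.8]
grip_width: 0.0848
gripper_force: 0.0
```

Call:
step_arm(
  moves=[
    [0,0,0,0,0,0,85],
    [0,0,0,0,0,0,85],
  ],
)

```text
clock: 2.8
tcp_pos: [0.5572, -0.2925, 0.3808]
orientation: [-3.118, -0.382, 0.002]
contact_force: [0.0, 1.7, -0.1]
grip_width: 0.0848
gripper_force: 0.0
```

```bash
python3 w.py 0.555 -0.297 0.243 -76.5; python3 - <<'E'
from h import *
f,R,t=grab("wrist"); im=f["image"]; P=world(f,R,t); m=green(im)&(f["depth"]>0)
T=m&(P[...,2]>.262)&(P[...,2]<.285)
k=cast(f,R,t,uvs(T),.271)[:,:2].astype(np.float32)
if len(k): print(len(k),cv2.minEnclosingCircle(k),np.median(P[T],0), uvs(T).mean(0))
print(-R.T@t)
q=cast(f,R,t,uvs(m&(P[...,2]>.229)&(P[...,2]<.24)&(P[...,0]>.61)),.233)[:,:2].astype(np.float32)
if len(q): print(len(q),cv2.minAreaRect(q),cv2.fitLine(q,cv2.DIST_HUBER,0,.01,.01).ravel())
cv2.imwrite("pics/c.png",cv2.cvtColor(im,cv2.COLOR_RGB2BGR))
E
```

```text
2.8 [ 0.5572 -0.2925  0.3808] [-0.2   0.38  0.82  1.51 -0.28  1.38 -0.69] [ 0.   1.7 -0.1] 0.08478478387978582
shift [ -3.    3.9 137.8] turn [-0.     0.001  0.008] yaw -76.04929817805788
670 ((0.5542944073677063, -0.2986513078212738), 0.012749118730425835) [ 0.55614983 -0.29764299  0.27889456] [264.81641791 192.63283582]
[ 0.6255055  -0.27660577  0.52249767]
2227 ((0.6580736637115479, -0.2743115723133087), (0.07886476814746857, 0.025915365666151047), 13.085982322692871) [ 0.97277355  0.23175763  0.6696169  -0.27161393]
```

View pics/c.png

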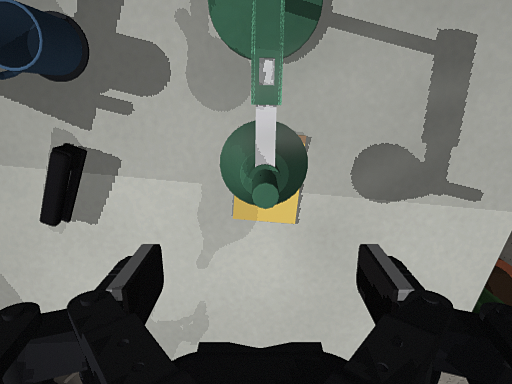

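The wrist view shows the knob top at (265,193), centred between the fingers, with the tube in line above it and the slot at (267,70) still without the orange button. I'll descend partway.

Call:
step_arm(
  moves=[
    [-3,5,40,0,0,0.008,85],
    [-3,5,80,0,0,0.008,85],
    [-3,5,80,0,0,0.008,85],
    [-3,5,80,0,0,0.008,85],
    [-3,5,80,0,0,0.008,85],
  ],
)

```text
clock: 3.35
tcp_pos: [0.5577, -0.2965, 0.3038]
orientation: [3.117, 0.376, 0.005]
contact_force: [0.3, -0.3, 0.5]
grip_width: 0.0849
gripper_force: 0.0
```

```bash
python3 w.py 0.555 -0.298 0.243 -76.6
```

```text
3.35 [ 0.5577 -0.2965  0.3038] [-0.18  0.43  0.79  1.62 -0.32  1.23 -0.65] [ 0.3 -0.3  0.5] 0.08492305570245579
shift [-3.1  0.7 60.8] turn [ 0.002 -0.003  0.006] yaw -76.23215480006215
```

Call:
step_arm(
  moves=[
    [-3,1,25,0,0,0,85],
    [-3,1,45,0,0,0,85],
    [-3,1,60,0,0,0,85],
    [-3,1,60,0,0,0,85],
    [-3,1,60,0,0,0,50],
    [-3,1,60,0,0,0,40],
    [-3,1,60,0,0,0,34],
    [-3,1,60,0,0,0,30],
  ],
  grip_force=30,
)

```text
clock: 4.15
tcp_pos: [0.5539, -0.2985, 0.242]
orientation: [3.119, 0.374, 0.002]
contact_force: [0.1, -0.2, -0.5]
grip_width: 0.0304
gripper_force: 0.0
```

Call:
step_arm(
  moves=[
    [0,0,0,0,0,0,26],
    [0,0,0,0,0,0,22],
    [0,0,0,0,0,0,18],
    [0,0,0,0,0,0,15],
    [0,0,0,0,0,0,15],
    [0,0,0,0,0,0,15],
  ],
  grip_force=30,
)

```text
clock: 4.75
tcp_pos: [0.5536, -0.2979, 0.2414]
orientation: [-3.118, -0.375, -0.0]
contact_force: [-1.0, 4.2, 5.8]
grip_width: 0.0214
gripper_force: 29.3
```

```bash
python3 w.py 0.495 -0.3125 0.243 -76.6; python3 - <<'E'
from h import *
o=r.get_obs(); print(o["gripper_force"])
E
```

```text
4.75 [ 0.5536 -0.2979  0.2414] [-0.15  0.48  0.76  1.7  -0.36  1.11 -0.61] [-1.   4.2  5.8] 0.021378214913212068
shift [-60.4   0.3  -1.6] turn [-0.001 -0.     0.005] yaw -76.30240629902246
29.26399290561676
```

Call:
step_arm(
  moves=[
    [-5,0,0,0,0,0,15],
    [-12,0,0,0,0,0,15],
    [-19,0,0,0,0,0,15],
    [-26,0,0,0,0,0,15],
    [-33,0,0,0,0,0,15],
    [-40,0,0,0,0,0,15],
    [-46,0,0,0,0,0,15],
    [-50,0,0,0,0,0,15],
  ],
)

```text
clock: 5.55
tcp_pos: [0.5058, -0.3091, 0.2415]
orientation: [-3.118, -0.376, -0.003]
contact_force: [2.3, 5.4, 4.0]
grip_width: 0.0215
gripper_force: 29.7
```

Call:
step_arm(
  moves=[
    [-3,0,0,0,0,0,15],
    [-5,0,0,0,0,0,15],
    [-7,0,0,0,0,0,15],
    [-9,0,0,0,0,0,15],
    [-9,0,0,0,0,0,15],
    [-9,0,0,0,0,0,15],
  ],
)

```text
clock: 6.15
tcp_pos: [0.4965, -0.3112, 0.2415]
orientation: [-3.117, -0.375, -0.001]
contact_force: [0.4, 6.1, 5.9]
grip_width: 0.0214
gripper_force: 29.9
```

```bash
python3 w.py 0.492 -0.3125 0.243 -76.6; python3 - <<'E'
from h import *
f,R,t=grab("wrist"); im=f["image"]; f2,_,_=grab("top"); i2=f2["image"]
for i in (im,i2):
    h=cv2.cvtColor(i,cv2.COLOR_RGB2HSV); o=(h[...,0]>4)&(h[...,0]<18)&(h[...,1]>170)&(h[...,2]>120); print(o.sum())
c=cv2.resize(i2[100:250,290:440],(450,450),interpolation=cv2.INTER_NEAREST)
cv2.imwrite("pics/d.png",cv2.cvtColor(np.hstack([cv2.resize(im,(340,450)),c]),cv2.COLOR_RGB2BGR))
E
```

```text
6.15 [ 0.4965 -0.3112  0.2415] [-0.14  0.4   0.79  1.8  -0.32  1.07 -0.57] [0.4 6.1 5.9] 0.021375993145476543
shift [-4.7  0.2 -1.5] turn [-0.001 -0.001  0.006] yaw -76.27081049033679
0
18
```

View pics/d.png

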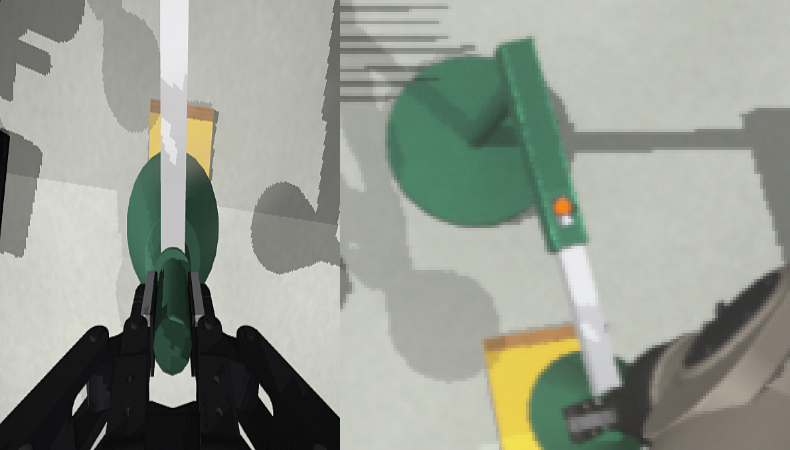

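The right-hand crop shows the orange button up in the slot at (563,207). By my estimate the arm is only just past 80 mm, so I'll pull 3 mm more, then push back slightly to test the lock.

Call:
step_arm(
  moves=[
    [-1,0,0,0,0,0,15],
    [-2,0,0,0,0,0,15],
    [-3,0,0,0,0,0,15],
    [-3,0,0,0,0,0,15],
    [-3,0,0,0,0,0,15],
  ],
)

```text
clock: 6.75
tcp_pos: [0.4939, -0.3118, 0.2414]
orientation: [-3.117, -0.376, -0.002]
contact_force: [-0.0, 5.5, 6.2]
grip_width: 0.0209
gripper_force: 29.8
```

```bash
cat > b.py <<'E'
from h import *
f,R,t=grab("top"); i=f["image"]; P=world(f,R,t)
h=cv2.cvtColor(i,cv2.COLOR_RGB2HSV); o=(h[...,0]>4)&(h[...,0]<18)&(h[...,1]>170)&(h[...,2]>120)&(P[...,2]>.2)
q=cast(f,R,t,uvs(o),.238); c=q.mean(0); d=np.array([.972,.233]); post=np.array([.7504,-.2496])
g=green(i)&(P[...,2]>.2)&(P[...,2]<.25)&(np.hypot(P[...,0]-c[0],P[...,1]-c[1])<.03)
print("button n",o.sum(),c,"dist post",np.linalg.norm(c[:2]-post),"z",P[o][:,2].mean(),"tube z",np.median(P[g][:,2]),"length",np.ptp(q[:,:2]@d),"width",np.ptp(q[:,:2]@[-.233,.972]))
E
python3 b.py;python3 w.py 0.492 -0.3125 0.243 -76.6
```

```text
button n 18 [ 0.64621348 -0.27573002  0.238     ] dist post 0.10741326796273394 z 0.23632576774363065 tube z 0.23187429172358476 length 0.0076709574910373 width 0.010630321006989907
6.8 [ 0.4939 -0.3118  0.2414] [-0.14  0.4   0.79  1.81 -0.32  1.07 -0.57] [-0.1  6.3  5.2] 0.02104052200806302
shift [-2.   0.2 -1.6] turn [-0.001 -0.001  0.006] yaw -76.26213443228139
```

The button stands about 4.5 mm above the tube top, 107 mm from the post, so it is locked. I'll let go and rise straight up.

Call:
step_arm(
  moves=[
    [0,0,0,0,0,0,40],
    [0,0,0,0,0,0,70],
    [0,0,0,0,0,0,85],
    [0,0,0,0,0,0,85],
    [0,0,0,0,0,0,85],
    [0,0,0,0,0,0,85],
  ],
)

```text
clock: 7.4
tcp_pos: [0.4932, -0.3131, 0.2412]
orientation: [3.119, 0.374, -0.0]
contact_force: [0.4, -0.2, 0.6]
grip_width: 0.0847
gripper_force: 0.0
```

Call:
step_arm(
  moves=[
    [0,0,-20,0,0,0,85],
    [0,0,-60,0,0,0,85],
    [0,0,-100,0,0,0,85],
    [0,0,-130,0,0,0,85],
    [0,0,-130,0,0,0,85],
    [0,0,-130,0,0,0,85],
    [0,0,-130,0,0,0,85],
  ],
)

```text
clock: 8.1
tcp_pos: [0.4929, -0.3125, 0.3701]
orientation: [-3.118, -0.374, 0.002]
contact_force: [0.2, -0.1, -0.3]
grip_width: 0.085
gripper_force: 0.0
```

```bash
python3 b.py;python3 w.py 0.492 -0.3125 0.243 -76.6; python3 - <<'E'
from h import *
f,R,t=grab("wrist");g,_,_=grab("top")
cv2.imwrite("pics/e.png",cv2.cvtColor(np.hstack([cv2.resize(x["image"],(400,300)) for x in (f,g)]),cv2.COLOR_RGB2BGR))
P=world(f,R,t);T=green(f["image"])&(P[...,2]>.262)&(P[...,2]<.285)
k=cast(f,R,t,uvs(T),.271)[:,:2].astype(np.float32); c=np.array(cv2.minEnclosingCircle(k)[0]); print(c,np.linalg.norm(c-[.7504,-.2496])-.18)
a=np.load("first.npz")["image"].astype(int); d=np.abs(a-g["image"]).max(-1)>60; print("holder change px",d[60:240,60:180].sum())
E
```

```text
button n 18 [ 0.64621348 -0.27573002  0.238     ] dist post 0.10741326796273394 z 0.2360454822576234 tube z 0.2319452804416754 length 0.0076709574910373 width 0.010630321006989907
8.15 [ 0.4929 -0.3124  0.3699] [-0.2   0.29  0.85  1.63 -0.22  1.32 -0.65] [-0.1  0.7 -0.2] 0.08485897375873105
shift [ -0.6   0.  126.9] turn [-0.001  0.002  0.005] yaw -76.31017593019904
[ 0.4942103 -0.3119508] 0.08366794182526588
holder change px 0
```

View pics/e.png

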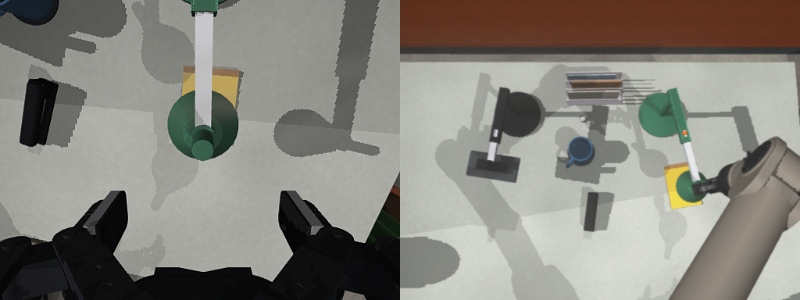

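The gripper is clear above the lamp. The head sits over the pad at (685,187), the orange button is up at (684,133), and the holder has not changed.

```bash
python3 -c "
from bench import r; print(r.hand_in())"
```

```text
the job is handed in; nothing more can be done
None
```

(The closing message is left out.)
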